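# Make up the inspector's kit tray

### The job

Make up the kit in the black tray: lay the white marker with the blue cap flat in the blue slot and the bright steel tweezers flat in the yellow slot, and stand the wooden-handled inspection stamp upright in the square well and the black eye loupe, wide end down, in the round well. The black marker with the red cap and the black tweezers do not belong to the kit: leave them where they lie.

Things in the scene. Friction and masses are not known exactly. Their poses are not given: they have to be found in the camera images.
- marker_blue: Marker pen lying flat, white barrel and blue cap, 11 mm wide, 136 mm long, 10 mm high. Origin at its underside, at mid-length; y runs along the pen, z up. Take it across the barrel at mid-length.
- tweezers_steel: Bright steel tweezers lying on their side, 12 mm across the legs where they are taken, 16 mm at most, 125 mm long, 9 mm high. Origin at the underside, at mid-length; y runs along them, z up. Rigid; take them across the legs at mid-length.
- stamp: Inspection stamp standing on its pad: red square base 26 x 26 mm, 10 mm high, and a brown round wooden grip up to 18 mm across above it; 55 mm tall in all. Origin: centre of the underside; z up.
- loupe: Black eye loupe with a white band, standing on its wide end: round, 41 mm across at the foot, narrower at the top, 30 mm tall. Origin: centre of the underside; z up.
- blue_slot: Blue insert in the black tray, 38 x 166 x 12 mm. Origin: centre of its underside; y along the slot, z up. Slot floor 4 mm above the origin; walls 8 mm high above it; slot 30 mm wide, 156 mm long, centred, open above. Side walls cut away over the middle 64 mm of the length, for fingers. Parallel to the yellow slot, 70 mm apart, in either order.
- yellow_slot: Yellow insert in the black tray, 38 x 166 x 12 mm. Origin: centre of its underside; y along the slot, z up. Slot floor 4 mm above the origin; walls 8 mm high above it; slot 30 mm wide, 140 mm long, centred, open above. Side walls cut away over the middle 64 mm of the length, for fingers.
- square_well: Grey block lying in the kit tray, 76 x 76 x 12 mm, with a square well 44 x 44 mm, its sides along x and y, in its middle, 8 mm deep, open to the top. Origin: centre of its underside, below the middle of the well; z up. Well floor 4 mm above the origin. It and the round well block lie end to end beside the slots, in either order.
- round_well: Grey block lying in the kit tray, 76 x 76 x 12 mm, with a round well 58 mm across in its middle, 8 mm deep, open to the top. Origin: centre of its underside, below the middle of the well; z up. Well floor 4 mm above the origin.
- marker_black: Look-alike that must stay where it is: marker pen with a black barrel and red cap, 11 x 136 x 10 mm, lying flat. Origin at its underside, at mid-length; y runs along the pen.
- tweezers_black: Look-alike that must stay where it is: black tweezers, 16 x 125 x 9 mm, lying on their side. Origin at the underside, at mid-length; y runs along them.
There are look-alikes about, which are no part of the job. Leave any pink look-alike of the loupe alone. What is shaped like the square_well but purple is not meant.

How it is judged:
At the end, for the whole second after the job is handed in: Marker and steel tweezers lie on their slot floors (origin within 18 mm of the slot middle, 0.2 rad of its line), stamp and loupe stand on their well floors (within 15 mm of the middle, tilt under 0.12 rad), undersides within 4 mm of the floors, all at rest; the look-alikes moved under 20 mm (horizontal distance between marker_blue and blue_slot below 0.018 m and z of marker_blue in the frame of blue_slot below 0.008 m and linear speed of each of marker_blue, tweezers_steel, stamp, loupe below 0.02 m/s and angular speed of each of marker_blue, tweezers_steel, stamp, loupe below 0.3 rad/s and angle between the y axis of marker_blue and the y axis of blue_slot, either way round below 0.2 rad and horizontal distance between tweezers_steel and yellow_slot below 0.018 m and z of tweezers_steel in the frame of yellow_slot below 0.008 m and angle between the y axis of tweezers_steel and the y axis of yellow_slot, either way round below 0.2 rad and horizontal distance between stamp and square_well below 0.015 m and z of stamp in the frame of square_well below 0.008 m and angle between each of stamp, loupe's own z axis and vertical below 0.12 rad and horizontal distance between loupe and round_well below 0.015 m and z of loupe in the frame of round_well below 0.008 m and distance of each of marker_black, tweezers_black from where it was at the start of the episode below 0.02 m); the robot touches nothing.
It fails at once if the black marker was moved by more than 20 mm (distance of marker_black from where it was at the start of the episode above 0.02 m).
It fails at once if the black tweezers were moved by more than 20 mm (distance of tweezers_black from where it was at the start of the episode above 0.02 m).
It also fails if it takes over 115 s, if anything falls off the work surface, if the arm or the gripper's body presses on something with over 40 N, if the wrist force passes 120 N, or if a joint passes its speed limit or range.

### The arm

A 6-joint arm with a two-finger parallel gripper is mounted at the origin on a cart in front of the work surface, level with it; the furniture and walls round the work are solid. World frame = base frame: x ahead of the robot, y to its left, z up, the work surface at z = 0. Lengths are in m, angles in rad, forces in N, time in s.
With the tool pointing down it reaches from about 0.275 to 0.875 m from the base axis. Payload 12.5 kg.
Tool frame: the origin (TCP) lies between the finger pads; the fingertips stand 11 mm ahead of it and the grasp point (between the pads) lies 8 mm behind it (tips_ahead is the distance from the TCP to the fingertips, in m); z points along the fingers, y is the line along which they close (so a half turn about z gives the same grasp; the last joint's range is limited). The gripper opens to 85 mm and grips with 20 to 120 N. Pads are 22 mm wide; open, the fingers measure 114 mm over their backs; the gripper's body (76 mm by 85 mm) begins 54 mm behind the grasp point. The pads swing forward as they close: fully open they stand 13 mm farther back than shut.
Start: joints at [1.091, 0.351, 1.652, -0, 1.139, -0.085], TCP at [0.212, 0.508, 0.242] pointing down, gripper open.
Joint ranges: [-2.75, 2.75], [-0.79, 2.1], [0.01, 2.65], [-1.57, 4.71], [0.07, 3.14], [-2.87, 2.87]. Speed limits (rad/s): [2.22, 2.22, 2.79, 3.14, 3.14, 3.14].

### API

Orientations are given as a unit quaternion [w, x, y, z].
In Python, from plant import read_state, capture, camera_params, close_job, tips_ahead gives the robot as it stands.
- The arm moves only by the tool move_arm, never from a script. Its argument "rows" is a list of rows, each a list of 3 entries, a list of its own where there are three numbers: the shift along the tool's x, y, z in units of 30 mm (1.0 is 30 mm), then the turn about the tool's z in units of 10 degrees (1.0 is 10 degrees), then the finger opening in mm, from 0 to 85.4. A call has 1 to 20 rows; each row is the pose to reach, as a shift and turn from the pose commanded when the call began, along the tool's axes at that moment; what a row does not reach only later rows make up. A row lasts 1/8 s, in which the tool goes at most 62.5 mm and 10.7 degrees, less where a joint would pass 70% of its speed; a pose out of reach is approached as far as the arm can. A call with a gripper value outside its range is refused whole. The fingers move at their own pace and stop on an object; "grip_force" is the grip in N (left out, the last holds). Time passes only in rows, so rows that repeat a pose let the fingers close. It gives the time, the measured TCP pose, the force, the opening and the grip force at its end, in the units of the state.
- read_state(): the state, without advancing time (a new reading comes with each control period).
- capture(name): name is "scene" or "top"; returns the picture (420x560x3 uint8, red, green, blue); there is no depth.
- camera_params(name): a dict with "vfov" (degrees; the focal length in pixels is half the picture's height over the tangent of half this angle, whatever the lens; pixels are square), "cx", "cy" (the principal point, pixels), "origin" and "attitude" of the camera in the world. Camera axes: x right, y up, looking along -z (the intrinsics and any distortion apply to the point x, -y, -z); pixel columns grow to the right and rows downward; lengths in m; the calibration is good to about 2 mm. A picture is of the moment at which its call begins. camera_params takes no time and is no camera call.
- close_job(): hands the job in; it is judged then, once.
The state is a dict: "time_s": time; "joint_pos": joint angles; "joint_vel": joint speeds; "joint_torque": joint torques, N m; "position": TCP position; "eef_rot": TCP orientation; "force": force on the tool from outside, world axes, zero at the start; "ft_torque": the same for the moment, N m; "opening": opening from 0.0 (shut) to 1.0 (fully open); "finger_force": force on a finger pad.
Only numpy, scipy, OpenCV 4.12 (cv2) and the standard library are available. Lean on these libraries where they do the work, as an engineer would, in place of code of your own. Each camera call takes 0.05 s, during which the arm holds its last target. There are 200 camera calls.

## Working session

There is one attempt and no reset: what is moved stays moved. The work goes in short steps, Python scripts to look and compute and a tool call to move; the robot and the scene stay as the last step left them, time stands still between calls to the robot, and variables do not carry over. Pictures are saved under pics/ and viewed, at most 16 in all, crops included, and the job is handed in when it is done.

Besides the shell and the picture viewer there is one more tool, called after ">>>" as name(argument=value, ...) on one line, values as JSON. move_arm: Moves the arm, as the interface text tells. Its arguments: {"type":"object","properties":{"rows":{"type":"array"},"grip_force":{"type":"number"}},"required":["rows"]}

```bash
mkdir -p pics; ls; python3 - <<'E'
from plant import *
import cv2
print(read_state()); print(tips_ahead)
for n in("scene","top"):
    print(n,camera_params(n)); cv2.imwrite(f"pics/{n}0.png",capture(n)[:,:,::-1])
E
```

```text
pics
{'time_s': 0.0, 'joint_pos': array([ 1.09138077e+00,  3.51249605e-01,  1.65248181e+00,  2.28646104e-05,
        1.13907690e+00, -8.45872928e-02]), 'joint_vel': array([ 1.95570502e-05, -2.88883851e-04,  2.44940687e-03, -7.26428571e-05,
        8.40759567e-04, -3.14720754e-04]), 'joint_torque': array([-1.20916091e-03, -5.06096971e+01, -2.91419864e+01, -7.88098077e-05,
        4.45386395e-03,  1.91459742e-05]), 'position': array([0.21136539, 0.50739703, 0.24172915]), 'eef_rot': array([-1.79116673e-04,  1.96139009e-01,  9.80575912e-01, -5.80932911e-04]), 'force': array([-0.92017411, -0.91115124,  0.06767317]), 'ft_torque': array([ 0.01870169, -0.00932352,  0.02765838]), 'finger_force': 0.0, 'opening': 1.001952479263305}
0.011
scene {'vfov': 47.64266799182271, 'cx': 268.3294957090478, 'cy': 209.45567103240137, 'origin': array([-0.53556741, -0.51130581,  0.71182535]), 'attitude': array([ 0.74484245,  0.42438701, -0.26137493, -0.44360854])}
top {'vfov': 54.405455628037274, 'cx': 273.04528841543686, 'cy': 207.94078192761282, 'origin': array([0.26152821, 0.05585198, 1.14158242]), 'attitude': array([ 0.71062864,  0.06831297, -0.07033309, -0.69670189])}
```

View pics/top0.png

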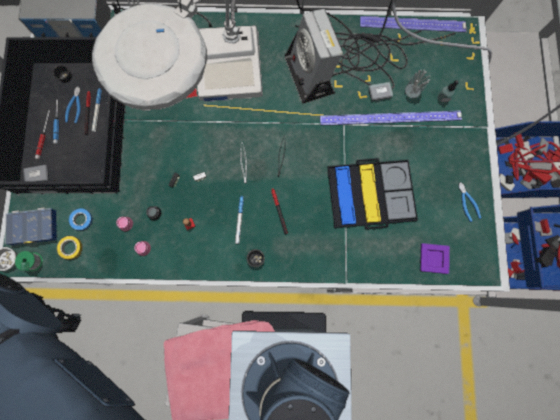

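View pics/scene0.png

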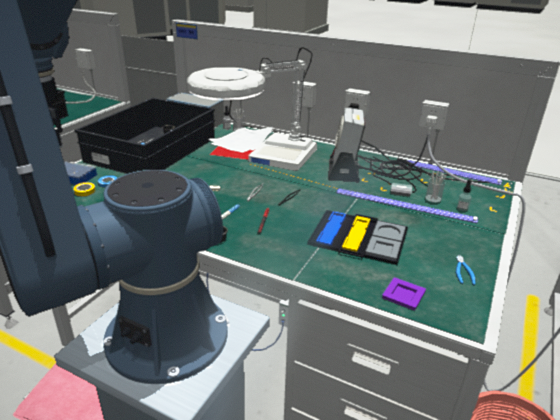

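The top view shows these:
- **Markers:** the white/blue marker is at (239,219) and the black/red one at (279,211).
- **Tweezers:** steel at (243,162), black at (281,159).
- **Stamp:** probably at (188,224).
- **Loupe candidates:** (256,259) and (154,213) are black, while (124,223) and (141,249) are pink look-alikes.
- **Tray:** blue slot at (345,195), yellow slot at (371,193), round well at (397,176), square well at (400,206). The purple block at (435,258) is a decoy.

I'll confirm with one enlarged crop.

```bash
python3 - <<'E'
import cv2
a=cv2.imread("pics/top0.png")
c=cv2.resize(a[135:275,108:300],None,fx=4,fy=4,interpolation=cv2.INTER_CUBIC)
cv2.imwrite("pics/crop0.png",c)
E
```

```text
(no output)
```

View pics/crop0.png

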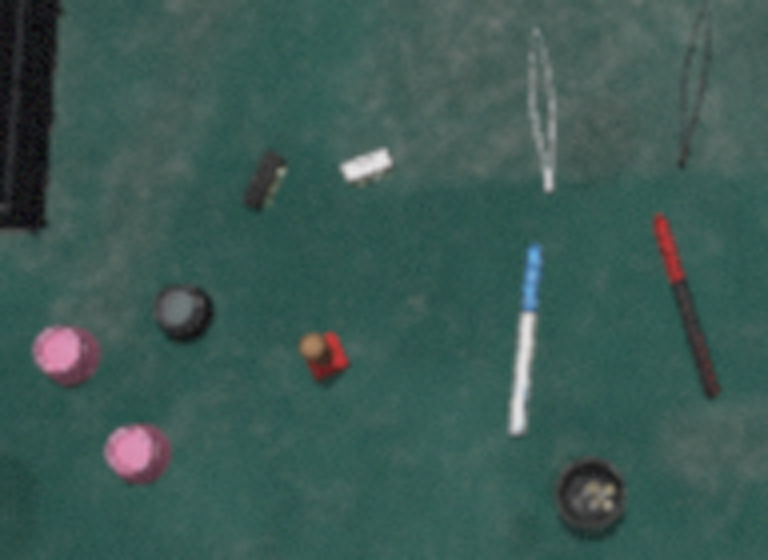

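Of the black round candidates, (154,213) fits the loupe: it is tapered, has the same shape as the pink copies, and is about 14 px (41 mm) across. (256,259) is an open dish with bits in it. The stamp is at (188,224), with a red base and the brown grip leaning toward the upper left by parallax.

```bash
cat > h.py <<'E'
import numpy as np, cv2
from scipy.spatial.transform import Rotation as R
from plant import *
def cam(n):
    p=camera_params(n); q=p["attitude"]; f=210/np.tan(np.radians(p["vfov"]/2))
    return p,R.from_quat([*q[1:],q[0]]).as_matrix(),f
def ray(n,uv):
    p,M,f=cam(n); return p["origin"],M@np.array([(uv[0]-p["cx"])/f,-(uv[1]-p["cy"])/f,-1])
def pt(n,uv,z):
    o,d=ray(n,uv); return o+d*(z-o[2])/d[2]
def proj(n,X):
    p,M,f=cam(n); c=M.T@(np.array(X)-p["origin"]); return np.array([p["cx"]-f*c[0]/c[2],p["cy"]+f*c[1]/c[2]])
def pts(m,box):
    x0,y0,x1,y1=box; v,u=np.nonzero(m[y0:y1,x0:x1]); return np.c_[u+x0,v+y0].astype(float)
def rect(P,n,z):  # min-area rectangle in world mm
    W=np.array([pt(n,p,z)[:2] for p in P])*1000
    (c,s,a)=cv2.minAreaRect(W.astype(np.float32))
    if s[0]<s[1]: a+=90
    return np.round(c,1),np.round(sorted(s),1),round(((a+90)%180)-90,1),np.round(W.mean(0),1)
E
python3 - <<'E'
from h import *
im=cv2.imread("pics/top0.png"); H=cv2.cvtColor(im,cv2.COLOR_BGR2HSV).astype(int)
h,s,v=H[...,0],H[...,1],H[...,2]
print("base,tcp",proj("top",[0,0,0]),proj("top",[0.211,.507,.242]))
blue=(h>98)&(h<125)&(s>120)&(v>80); white=(s<60)&(v>130); red=((h<6)|(h>174))&(s>140)&(v>60)
print("marker",rect(pts(blue|white,(228,190,250,250)),"top",.005),rect(pts(blue,(228,190,250,250)),"top",.005))
print("steel",rect(pts((s<85)&(v>105),(232,136,252,186)),"top",.005))
P=pts(red,(178,214,200,234));print("stampbase",len(P),rect(P,"top",.010))
P=pts((h>4)&(h<20)&(s>60)&(v>50),(178,214,200,234));print("grip",rect(P,"top",.05),P.mean(0))
P=pts((v<75)&(s<110),(144,203,166,224));print("loupe",rect(P,"top",.0),P.mean(0),P.min(0),P.max(0))
print("top wide",proj("top",[.3,.4,0]))
P=pts((h>98)&(h<125)&(s>120)&(v>80),(325,155,365,235));print("bslot",rect(P,"top",.012),rect(P,"top",.02))
P=pts((h>20)&(h<34)&(s>120)&(v>80),(355,150,390,235));print("yslot",rect(P,"top",.012))
P=pts((s<45)&(v>75),(382,155,420,225));print("grey",rect(P,"top",.012))
P=pts((v<55),(325,150,420,235));print("tray",rect(P,"top",.005))
c=cv2.resize(im[150:235,320:425],None,fx=6,fy=6,interpolation=cv2.INTER_CUBIC);cv2.imwrite("pics/tray.png",c)
E
```

```text
base,tcp [290.37924847 391.56069409] [ 59.23968375 309.1817167 ]
marker (array([453.3, 150.3]), array([ 12.9, 135.2]), -4.1, array([450.3, 150.3])) (array([498.7, 146.9]), array([12.5, 44.2]), -5.9, array([498.2, 147.1]))
steel (array([628.4, 152. ]), array([ 49.3, 134. ]), 2.2, array([622.5, 145.5]))
stampbase 41 (array([437.4, 288.6]), array([21.5, 24.5]), 24.5, array([435.9, 285.2]))
grip (array([432.6, 282.4]), array([20.7, 33.3]), 46.8, array([434.9, 287. ])) [186.86 222.12]
loupe (array([466.3, 392.2]), array([39.6, 44. ]), 4.5, array([464.8, 389.9])) [154.76415094 213.8490566 ] [147. 206.] [161. 221.]
top wide [146.58142035 272.53417436]
bslot (array([ 529.7, -148.4]), array([ 43.7, 170.1]), 6.1, array([ 528.4, -148.7])) (array([ 527.8, -147. ]), array([ 43.4, 168.9]), 6.1, array([ 526.6, -147.2]))Traceback (most recent call last):
  File "<stdin>", line 13, in <module>
  File "h.py", line 16, in rect
    W=np.array([pt(n,p,z)[:2] for p in P])*1000
                ~~^^^^^^^
  File "h.py", line 10, in pt
    o,d=ray(n,uv); return o+d*(z-o[2])/d[2]
        ~~~^^^^^^
  File "h.py", line 8, in ray
    p,M,f=cam(n); return p["origin"],M@np.array([(uv[0]-p["cx"])/f,-(uv[1]-p["cy"])/f,-1])
          ~~~^^^
  File "h.py", line 5, in cam
    p=camera_params(n); q=p["attitude"]; f=210/np.tan(np.radians(p["vfov"]/2))
ValueError: time passes only in moves, steps and waits
```

```bash
sed -i 's/^def cam(n)/from functools import cache\n@cache\ndef cam(n)/' h.py
python3 - <<'E'
from h import *
im=cv2.imread("pics/top0.png"); H=cv2.cvtColor(im,cv2.COLOR_BGR2HSV).astype(int)
h,s,v=H[...,0],H[...,1],H[...,2]
bg=cv2.medianBlur(im,21).astype(int)
P=pts((im.astype(int)-bg).sum(2)>45,(236,138,250,184));print("steel",len(P),rect(P,"top",.005),P.min(0),P.max(0))
P=pts(((h<6)|(h>174))&(s>140)&(v>60),(178,214,200,234));print(P[P[:,1].argmax()],P[P[:,0].argmax()],P[P[:,1].argmin()],P[P[:,0].argmin()])
P=pts((h>20)&(h<34)&(s>120)&(v>80),(355,150,390,235));print("yslot",rect(P,"top",.012))
P=pts((s<45)&(v>75),(382,155,420,225));print("grey",rect(P,"top",.012))
P=pts((v<60),(325,150,420,235));print("tray",rect(P,"top",.005))
sc=cv2.imread("pics/scene0.png")
c=cv2.resize(im[150:235,320:425],None,fx=6,fy=6,interpolation=cv2.INTER_CUBIC)
d=cv2.resize(sc[205:265,300:415],(630,329),interpolation=cv2.INTER_CUBIC)
cv2.imwrite("pics/tray.png",c)
e=cv2.resize(im[212:236,176:202],None,fx=16,fy=16,interpolation=cv2.INTER_CUBIC)
f=cv2.resize(im[136:188,222:270],None,fx=8,fy=8,interpolation=cv2.INTER_CUBIC)
out=np.zeros((416,800,3),np.uint8);out[:384,:416]=e;out[:416,416:]=f;cv2.imwrite("pics/st.png",out)
E
```

```text
steel 150 (array([622.3, 144.5]), array([ 17.4, 121.2]), 2.0, array([615.3, 143.3])) [240. 142.] [246. 182.]
[187. 228.] [194. 225.] [189. 219.] [186. 226.]
yslot (array([ 536.9, -218. ]), array([ 43.7, 170. ]), 6.0, array([ 535.6, -218.2]))
grey (array([ 546. , -300.9]), array([ 83.1, 163.8]), 6.0, array([ 544.3, -299.5]))
tray (array([ 536.3, -225.8]), array([206.1, 237.1]), -83.6, array([ 526.9, -202.3]))
```

View pics/tray.png

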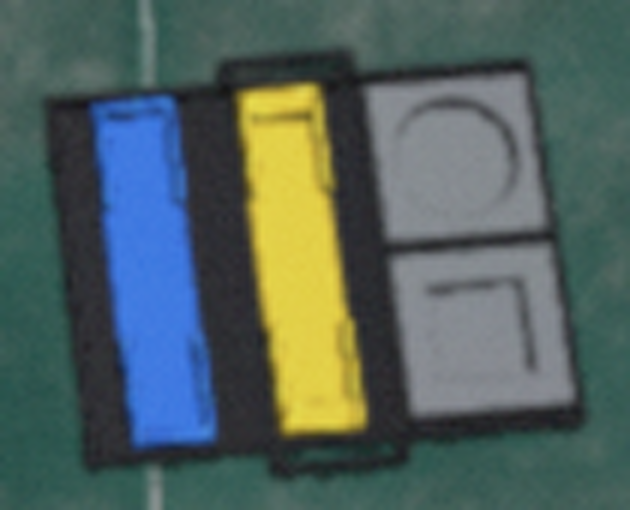

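View pics/st.png

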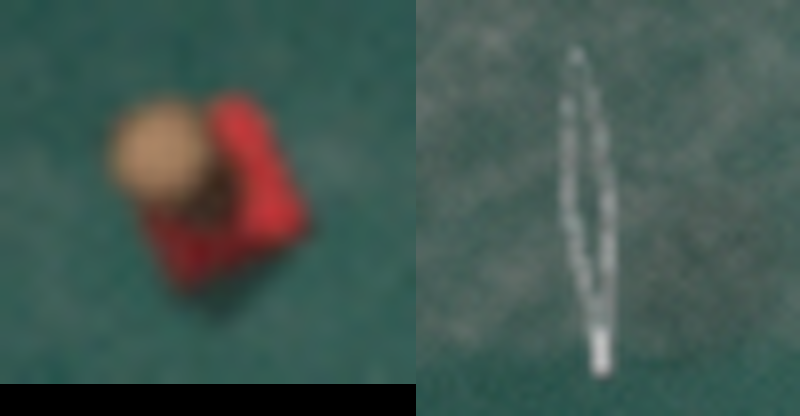

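The tray crop shows the blue slot left, the yellow slot in the middle, the round well at the upper right and the square well at the lower right. The slot spacing measures 70.0 mm, which matches. In the second crop the tweezer ends are at about (242,142) and (245,183), and the stamp grip is at about (185.5,221).

```bash
cat >> h.py <<'E'
def go(*T):  # targets [x,y,z(tip-level TCP),heading of tool y deg or None] -> tool units from measured pose
    st=read_state(); q=st["eef_rot"]; M=R.from_quat([*q[1:],q[0]]).as_matrix(); p=st["position"]
    hd=np.degrees(np.arctan2(M[1,1],M[0,1])); print("t",st["time_s"],"pos",np.round(p,4),"head",round(hd,1),"zaxis",np.round(M[:,2],3))
    for t in T:
        d=M.T@(np.array(t[:3])-p)/.03; a=0 if t[3] is None else -(((t[3]-hd)+90)%180-90)/10
        print(t,"->",np.round(d,3),round(a,2), "q6 approx",round(np.degrees(np.arctan2(t[1],t[0]))-hd+a*10,0))
E
cat > wells.py <<'E'
from h import *
im=cv2.imread("pics/top0.png"); H=cv2.cvtColor(im,cv2.COLOR_BGR2HSV).astype(int)
h,s,v=H[...,0],H[...,1],H[...,2]
a=pt("top",(242,142),.005);b=pt("top",(245,182.6),.005);print("tw",(a+b)/2,np.linalg.norm(a-b),np.degrees(np.arctan2(*(a-b)[1::-1])))
print("stamp base",pt("top",(188.7,223.5),.01),"grip",pt("top",(185.5,221),.052))
print("loupe foot",pt("top",(154.3,213.5),.003),"top",pt("top",(152.9,212.2),.03))
for n,uv in dict(round=(320+458/6-.5,150+158/6-.5),square=(320+482/6-.5,150+328/6-.5)).items(): print(n,pt("top",uv,.014))
go([.453,.1505,.10,85.9],[.453,.1505,.014,85.9],[.453,.1505,.10,85.9])
E
python3 wells.py
```

```text
tw [0.6214785  0.14312602 0.005     ] 0.12320615172423398 5.962671503895832
stamp base [0.43748809 0.29005438 0.01      ] grip [0.43760539 0.29039529 0.052     ]
loupe foot [0.46523005 0.39043565 0.003     ] top [0.46397073 0.38664275 0.03      ]
round [ 0.58671705 -0.29484587  0.014     ]
square [ 0.50400693 -0.30289033  0.014     ]
t 0.1 pos [0.2114 0.5075 0.2418] head 67.4 zaxis [-0.    -0.001 -1.   ]
[0.453, 0.1505, 0.1, 85.9] -> [-12.011  -7.881   4.734] -1.85 q6 approx -68.0
[0.453, 0.1505, 0.014, 85.9] -> [-12.011  -7.878   7.601] -1.85 q6 approx -68.0
[0.453, 0.1505, 0.1, 85.9] -> [-12.011  -7.881   4.734] -1.85 q6 approx -68.0
```

>>> move_arm(rows=[[[-12.01, -7.88, 4.7], -1.85, 45], [[-12.01, -7.88, 4.7], -1.85, 45], [[-12.01, -7.88, 4.7], -1.85, 45], [[-12.01, -7.88, 4.7], -1.85, 45], [[-12.01, -7.88, 4.7], -1.85, 45], [[-12.01, -7.88, 4.7], -1.85, 45], [[-12.01, -7.88, 4.7], -1.85, 45], [[-12.01, -7.88, 4.7], -1.85, 45], [[-12.01, -7.88, 4.7], -1.85, 45], [[-12.01, -7.88, 4.7], -1.85, 45], [[-12.01, -7.88, 4.7], -1.85, 45], [[-12.01, -7.88, 4.7], -1.85, 45]], grip_force=30)

```text
time_s: 1.6
position: [0.4529, 0.1516, 0.1016]
eef_rot: [0.0, 0.035, 0.999, 0.0]
force: [0.4, -0.3, -0.4]
opening: 0.526
finger_force: 0.0
```

```bash
python3 - <<'E'
from h import *
go([.453,.1505,.10,85.9],[.453,.1505,.013,85.9])
cv2.imwrite("pics/t1.png",capture("top")[130:270,180:320,::-1].repeat(4,0).repeat(4,1))
E
```

```text
t 1.6 pos [0.4529 0.1516 0.1016] head 86.0 zaxis [ 0.  0. -1.]
[0.453, 0.1505, 0.1, 85.9] -> [-0.005 -0.037  0.054] 0.01 q6 approx -68.0
[0.453, 0.1505, 0.013, 85.9] -> [-0.004 -0.038  2.954] 0.01 q6 approx -68.0
```

View pics/t1.png

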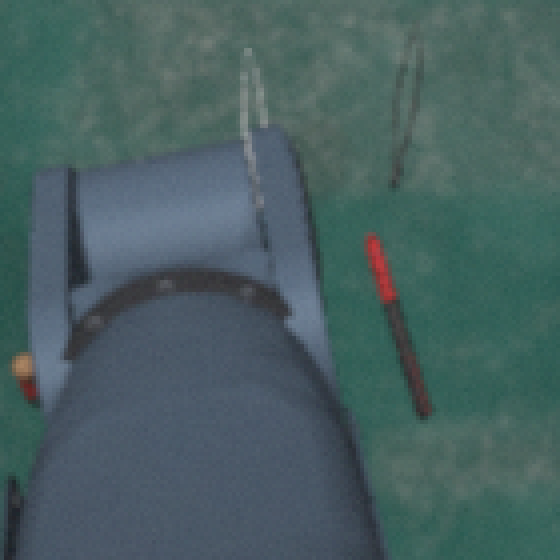

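The arm hides the marker from the top camera; the tool is where commanded. I'll descend, grip and lift.

>>> move_arm(rows=[[[0, -0.02, 1.5], 0, 45], [[0, -0.02, 2.6], 0, 45], [[0, -0.02, 2.92], 0, 45], [[0, -0.02, 2.92], 0, 45], [[0, -0.02, 2.92], 0, 5], [[0, -0.02, 2.92], 0, 5], [[0, -0.02, 2.92], 0, 5], [[0, -0.02, 2.92], 0, 5], [[0, -0.02, 2.92], 0, 5], [[0, -0.02, 2.92], 0, 5], [[0, -0.02, 2.0], 0, 5], [[0, -0.02, 0.5], 0, 5], [[0, -0.02, 0.0], 0, 5], [[0, -0.02, 0.0], 0, 5]], grip_force=30)

```text
time_s: 3.4
position: [0.4535, 0.1504, 0.102]
eef_rot: [0.001, 0.036, 0.999, 0.0]
force: [-0.0, -0.6, 0.2]
opening: 0.108
finger_force: 29.6
```

```bash
python3 - <<'E'
from h import *
go([.529,-.149,.10,96.05],[.529,-.149,.035,96.05])
E
```

```text
t 3.4 pos [0.4535 0.1504 0.102 ] head 85.9 zaxis [ 0.002  0.    -1.   ]
[0.529, -0.149, 0.1, 96.05] -> [-3.226 -9.773  0.066] -1.02 q6 approx -112.0
[0.529, -0.149, 0.035, 96.05] -> [-3.222 -9.774  2.233] -1.02 q6 approx -112.0
```

>>> move_arm(rows=[[[-3.23, -9.77, 0], -1.02, 5], [[-3.23, -9.77, 0], -1.02, 5], [[-3.23, -9.77, 0], -1.02, 5], [[-3.23, -9.77, 0], -1.02, 5], [[-3.23, -9.77, 0], -1.02, 5], [[-3.23, -9.77, 0], -1.02, 5], [[-3.23, -9.77, 0], -1.02, 5], [[-3.23, -9.77, 0], -1.02, 5], [[-3.23, -9.77, 0], -1.02, 5], [[-3.23, -9.77, 1.5], -1.02, 5], [[-3.23, -9.77, 2.2], -1.02, 5], [[-3.23, -9.77, 2.5], -1.02, 5], [[-3.23, -9.77, 2.5], -1.02, 5]])

```text
time_s: 5.03
position: [0.5288, -0.1487, 0.0264]
eef_rot: [-0.0, -0.053, 0.999, 0.0]
force: [0.1, 0.9, 0.1]
opening: 0.106
finger_force: 29.6
```

```bash
python3 - <<'E'
from h import *
go([.529,-.149,.10,96.05],[.529,-.149,.022,96.05])
cv2.imwrite("pics/s1.png",cv2.resize(capture("scene")[190:280,270:420,::-1],None,fx=5,fy=5,interpolation=cv2.INTER_CUBIC))
E
```

```text
t 5.025 pos [ 0.5288 -0.1487  0.0264] head 96.1 zaxis [-0.  0. -1.]
[0.529, -0.149, 0.1, 96.05] -> [-0.006 -0.011 -2.454] 0.01 q6 approx -112.0
[0.529, -0.149, 0.022, 96.05] -> [-0.007 -0.011  0.146] 0.01 q6 approx -112.0
```

View pics/s1.png

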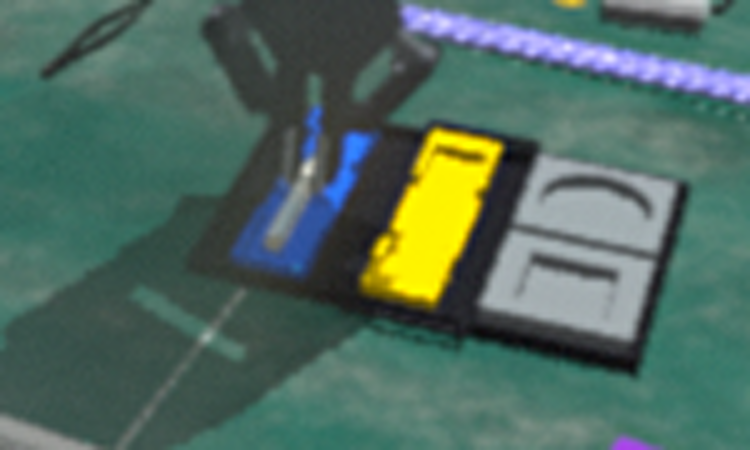

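The marker hangs centred over the blue slot and parallel to it. I'll lower it to contact.

>>> move_arm(rows=[[[0, 0, 0.06], 0, 5], [[0, 0, 0.12], 0, 5], [[0, 0, 0.15], 0, 5], [[0, 0, 0.15], 0, 5]])

```text
time_s: 5.58
position: [0.529, -0.1491, 0.0226]
eef_rot: [0.0, -0.053, 0.999, -0.0]
force: [-2.6, 1.3, 9.4]
opening: 0.106
finger_force: 30.6
```

>>> move_arm(rows=[[[0, 0, 0.13], 0, 30], [[0, 0, 0.1], 0, 30], [[0, 0, 0.1], 0, 30], [[0, 0, 0.1], 0, 30], [[0, 0, -0.8], 0, 40], [[0, 0, -2.5], 0, 45]])

```text
time_s: 6.32
position: [0.5276, -0.1486, 0.0962]
eef_rot: [-0.002, -0.053, 0.999, 0.001]
force: [0.3, -0.6, 0.0]
opening: 0.527
finger_force: 0.0
```

```bash
python3 - <<'E'
from h import *
go([.6215,.143,.10,95.0],[.6215,.143,.0135,95.0])
E
```

```text
t 6.325 pos [ 0.5276 -0.1486  0.0962] head 96.1 zaxis [-0.004  0.001 -1.   ]
[0.6215, 0.143, 0.1, 95.0] -> [-4.141  9.335 -0.126] 0.11 q6 approx -82.0
[0.6215, 0.143, 0.0135, 95.0] -> [-4.151  9.33   2.757] 0.11 q6 approx -82.0
```

>>> move_arm(rows=[[[-4.1, 9.33, -0.12], 0.13, 45], [[-4.1, 9.33, -0.12], 0.13, 45], [[-4.1, 9.33, -0.12], 0.13, 45], [[-4.1, 9.33, -0.12], 0.13, 45], [[-4.1, 9.33, -0.12], 0.13, 45], [[-4.1, 9.33, -0.12], 0.13, 45], [[-4.1, 9.33, -0.12], 0.13, 45], [[-4.1, 9.33, -0.12], 0.13, 45], [[-4.1, 9.33, 1.2], 0.13, 45]])

```text
time_s: 7.45
position: [0.6233, 0.1414, 0.0631]
eef_rot: [0.003, -0.041, 0.999, 0.0]
force: [0.2, -0.1, -0.3]
opening: 0.528
finger_force: 0.0
```

```bash
python3 - <<'E'
from h import *
go([.6215,.143,.0135,94.7])
cv2.imwrite("pics/t2.png",cv2.resize(np.vstack([capture("scene")[170:230,200:330,::-1],capture("top")[125:195,190:320,::-1]]),None,fx=4,fy=4,interpolation=cv2.INTER_CUBIC))
E
```

```text
t 7.45 pos [0.6233 0.1414 0.0631] head 94.7 zaxis [ 0.006  0.001 -1.   ]
[0.6215, 0.143, 0.0135, 94.7] -> [0.065 0.057 1.652] -0.0 q6 approx -82.0
```

View pics/t2.png

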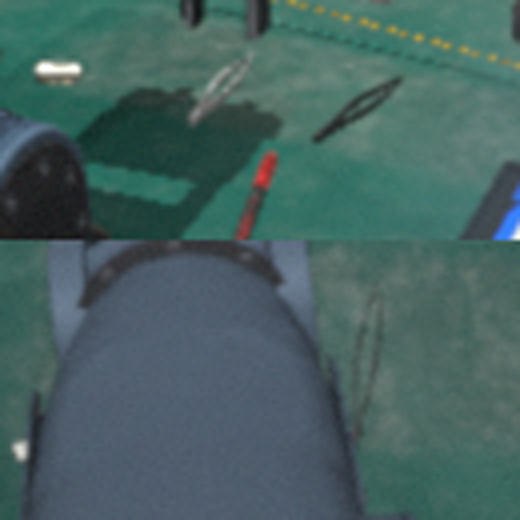

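The fingers straddle the tweezers in the scene view. The black tweezers and black marker are well clear.

>>> move_arm(rows=[[[0.03, 0.04, 0.6], 0, 40], [[0.03, 0.04, 0.6], 0, 40], [[0.03, 0.04, 1.35], 0, 40], [[0.03, 0.04, 1.35], 0, 40]])

```text
time_s: 8.05
position: [0.6193, 0.1433, 0.0186]
eef_rot: [-0.001, -0.042, 0.999, -0.0]
force: [-0.7, -0.5, 0.4]
opening: 0.469
finger_force: 0.0
```

```bash
python3 - <<'E'
from h import *
go([.6215,.143,.0135,94.7])
E
```

```text
t 8.05 pos [0.6193 0.1433 0.0186] head 94.8 zaxis [-0.003 -0.    -1.   ]
[0.6215, 0.143, 0.0135, 94.7] -> [-0.072 -0.016  0.168] 0.01 q6 approx -82.0
```

>>> move_arm(rows=[[[-0.05, -0.01, 0.16], 0, 40], [[-0.05, -0.01, 0.16], 0, 5], [[-0.05, -0.01, 0.16], 0, 5], [[-0.05, -0.01, 0.16], 0, 5], [[-0.05, -0.01, 0.16], 0, 5], [[-0.05, -0.01, 0.16], 0, 5], [[-0.05, -0.01, 0.16], 0, 5], [[-0.05, -0.01, -1.0], 0, 5], [[-0.05, -0.01, -2.5], 0, 5], [[-0.05, -0.01, -2.7], 0, 5], [[-0.05, -0.01, -2.7], 0, 5], [[-0.05, -0.01, -2.7], 0, 5]])

```text
time_s: 9.55
position: [0.6211, 0.1432, 0.0997]
eef_rot: [-0.001, -0.042, 0.999, -0.0]
force: [-0.1, -0.2, -0.8]
opening: 0.136
finger_force: 29.4
```

```bash
python3 - <<'E'
from h import *
go([.5365,-.2185,.10,96.05],[.5365,-.2185,.028,96.05])
im=capture("scene");cv2.imwrite("pics/s2.png",cv2.resize(im[100:230,180:330,::-1],None,fx=4,fy=4,interpolation=cv2.INTER_CUBIC))
E
```

```text
t 9.55 pos [0.6211 0.1432 0.0997] head 94.8 zaxis [-0.002 -0.    -1.   ]
[0.5365, -0.2185, 0.1, 96.05] -> [ 3.8150e+00 -1.1778e+01  2.0000e-03] -0.13 q6 approx -118.0
[0.5365, -0.2185, 0.028, 96.05] -> [  3.809 -11.778   2.402] -0.13 q6 approx -118.0
```

View pics/s2.png

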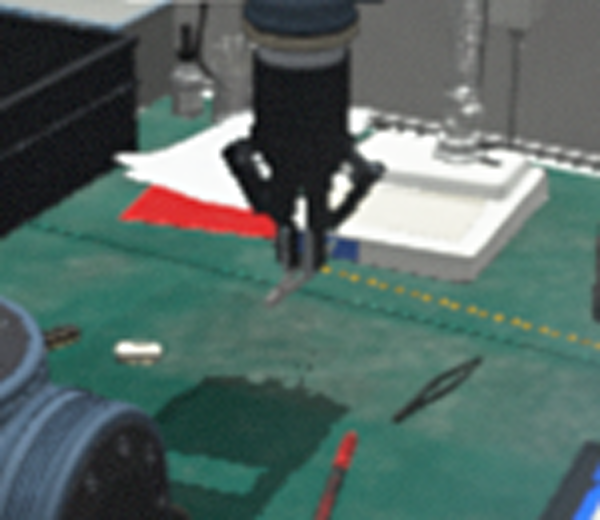

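>>> move_arm(rows=[[[3.79, -11.78, 0], -0.13, 5], [[3.79, -11.78, 0], -0.13, 5], [[3.79, -11.78, 0], -0.13, 5], [[3.79, -11.78, 0], -0.13, 5], [[3.79, -11.78, 0], -0.13, 5], [[3.79, -11.78, 0], -0.13, 5], [[3.79, -11.78, 0], -0.13, 5], [[3.79, -11.78, 0], -0.13, 5], [[3.79, -11.78, 0], -0.13, 5], [[3.79, -11.78, 0], -0.13, 5], [[3.79, -11.78, 1.5], -0.13, 5], [[3.79, -11.78, 2.2], -0.13, 5], [[3.79, -11.78, 2.2], -0.13, 5], [[3.79, -11.78, 2.2], -0.13, 5]])

```text
time_s: 11.35
position: [0.5387, -0.2183, 0.0363]
eef_rot: [0.001, -0.053, 0.999, -0.0]
force: [-0.1, 0.4, -0.5]
opening: 0.14
finger_force: 29.4
```

```bash
python3 - <<'E'
from h import *
go([.537,-.2185,.0216,96.05])
im=capture("scene");cv2.imwrite("pics/s3.png",cv2.resize(im[190:280,280:420,::-1],None,fx=5,fy=5,interpolation=cv2.INTER_CUBIC))
E
```

```text
t 11.35 pos [ 0.5387 -0.2183  0.0363] head 96.1 zaxis [ 0.001 -0.001 -1.   ]
[0.537, -0.2185, 0.0216, 96.05] -> [ 0.057 -0.     0.489] 0.01 q6 approx -118.0
```

View pics/s3.png

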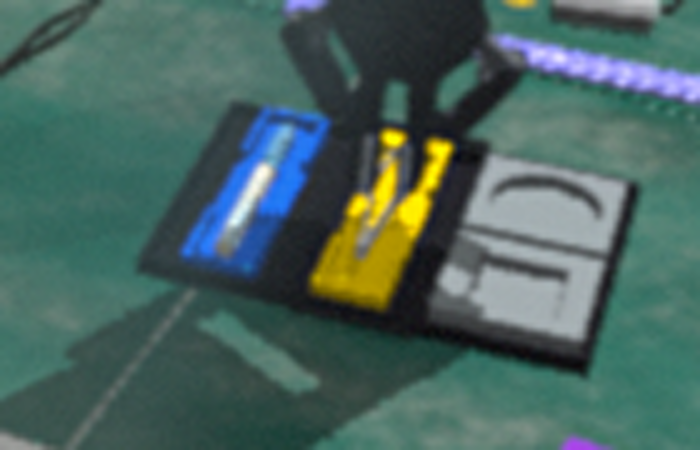

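The marker lies in the blue slot. The tweezers' near end is at about (352,241) in the scene view, above the yellow slot.

```bash
python3 - <<'E'
from h import *
a=pt("scene",(352.2,240.7),.026);c=np.array([.537,-.218]);u=np.array([np.cos(np.radians(6)),np.sin(np.radians(6))])
d=a[:2]-c;print(a,d@u,d@[-u[1],u[0]])
E
```

```text
[ 0.47276794 -0.23029609  0.026     ] -0.06516548358188866 -0.005514656003310139
```

>>> move_arm(rows=[[[0.04, 0, 0.2], 0, 5], [[0.04, 0, 0.35], 0, 5], [[0.04, 0, 0.35], 0, 5]])

```text
time_s: 11.78
position: [0.5366, -0.2184, 0.0245]
eef_rot: [-0.0, -0.053, 0.999, 0.0]
force: [-0.4, -0.7, 1.1]
opening: 0.135
finger_force: 29.4
```

>>> move_arm(rows=[[[0, 0, 0.05], 0, 5], [[0, 0, 0.1], 0, 5], [[0, 0, 0.12], 0, 5], [[0, 0, 0.12], 0, 5]])

```text
time_s: 12.28
position: [0.5371, -0.2186, 0.0236]
eef_rot: [0.0, -0.053, 0.999, -0.0]
force: [-10.4, 4.7, 28.8]
opening: 0.138
finger_force: 32.7
```

>>> move_arm(rows=[[[0, 0, 0.05], 0, 5], [[0, 0, 0.05], 0, 30], [[0, 0, 0.05], 0, 30], [[0, 0, 0.05], 0, 30], [[0, 0, 0.05], 0, 30], [[0, 0, -0.8], 0, 35], [[0, 0, -3.5], 0, 45], [[0, 0, -4.5], 0, 45], [[0, 3, -4.5], 0, 45], [[0, 6, -4.5], 0, 60]])

```text
time_s: 13.52
position: [0.5234, -0.0931, 0.1567]
eef_rot: [0.001, -0.052, 0.999, -0.0]
force: [0.9, 0.4, -0.4]
opening: 0.699
finger_force: 0.0
```

```bash
python3 - <<'E'
from h import *
go([.465,.390,.12,None],[.465,.390,.02,None],[.4375,.290,.14,None])
im=capture("scene");im2=capture("top")
a=cv2.resize(im[195:275,290:420,::-1],(650,400),interpolation=cv2.INTER_CUBIC)
cv2.imwrite("pics/s4.png",a);cv2.imwrite("pics/top4.png",im2[:,:,::-1])
E
```

```text
t 13.525 pos [ 0.5234 -0.0931  0.1567] head 96.0 zaxis [ 0.001 -0.    -1.   ]
[0.465, 0.39, 0.12, None] -> [ 0.257 16.219  1.217] 0 q6 approx -56.0
[0.465, 0.39, 0.02, None] -> [ 0.261 16.22   4.551] 0 q6 approx -56.0
[0.4375, 0.29, 0.14, None] -> [ 1.516 13.     0.55 ] 0 q6 approx -62.0
```

View pics/s4.png

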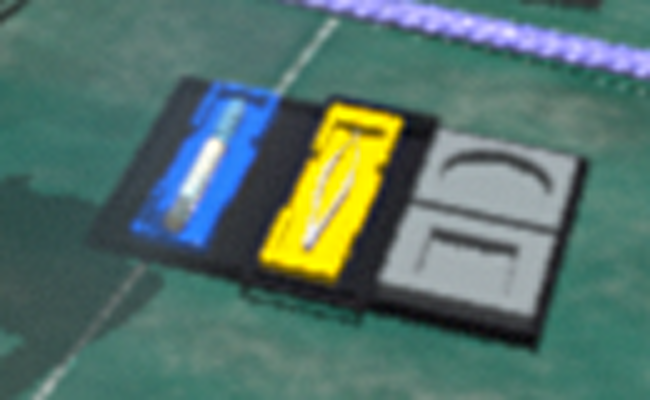

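Both pieces lie in their slots, with the tweezers centred in the yellow one. Next is the stamp.

>>> move_arm(rows=[[[1.5, 13.0, 1.2], 0, 45], [[1.5, 13.0, 1.2], 0, 45], [[1.5, 13.0, 1.2], 0, 45], [[1.5, 13.0, 1.2], 0, 45], [[1.5, 13.0, 1.2], 0, 45], [[1.5, 13.0, 1.2], 0, 45], [[1.5, 13.0, 1.2], 0, 45], [[1.5, 13.0, 1.2], 0, 45], [[1.5, 13.0, 1.2], 0, 45], [[1.5, 13.0, 1.2], 0, 45], [[1.5, 13.0, 1.2], 0, 45]])

```text
time_s: 15.0
position: [0.438, 0.2881, 0.1203]
eef_rot: [0.0, -0.052, 0.999, 0.0]
force: [0.7, 0.9, -0.7]
opening: 0.524
finger_force: 0.0
```

```bash
python3 - <<'E'
from h import *
go([.4375,.290,.031,None])
E
```

```text
t 15.0 pos [0.438  0.2881 0.1203] head 96.0 zaxis [ 0.  0. -1.]
[0.4375, 0.29, 0.031, None] -> [0.009 0.065 2.978] 0 q6 approx -62.0
```

>>> move_arm(rows=[[[0.01, 0.05, 1.5], 0, 45], [[0.01, 0.05, 2.5], 0, 45], [[0.01, 0.05, 2.98], 0, 45], [[0.01, 0.05, 2.98], 0, 45], [[0.01, 0.05, 2.98], 0, 10], [[0.01, 0.05, 2.98], 0, 10], [[0.01, 0.05, 2.98], 0, 10], [[0.01, 0.05, 2.98], 0, 10], [[0.01, 0.05, 2.98], 0, 10], [[0.01, 0.05, 2.98], 0, 10], [[0.01, 0.05, 2.0], 0, 10], [[0.01, 0.05, 0], 0, 10], [[0.01, 0.05, -0.5], 0, 10], [[0.01, 0.05, -0.5], 0, 10]])

```text
time_s: 16.75
position: [0.4374, 0.2905, 0.136]
eef_rot: [0.001, -0.053, 0.999, 0.0]
force: [-0.3, 0.3, -0.9]
opening: 0.197
finger_force: 29.5
```

```bash
python3 - <<'E'
from h import *
go([.505,-.3035,.12,None],[.505,-.3035,.045,None])
im=capture("scene");cv2.imwrite("pics/s5.png",im[:,:,::-1])
E
```

```text
t 16.75 pos [0.4374 0.2905 0.136 ] head 96.1 zaxis [ 0.002  0.001 -1.   ]
[0.505, -0.3035, 0.12, None] -> [ -0.142 -19.928   0.516] 0 q6 approx -127.0
[0.505, -0.3035, 0.045, None] -> [ -0.137 -19.93    3.016] 0 q6 approx -127.0
```

>>> move_arm(rows=[[[-0.14, -19.93, 0.3], 0, 10], [[-0.14, -19.93, 0.3], 0, 10], [[-0.14, -19.93, 0.3], 0, 10], [[-0.14, -19.93, 0.3], 0, 10], [[-0.14, -19.93, 0.3], 0, 10], [[-0.14, -19.93, 0.3], 0, 10], [[-0.14, -19.93, 0.3], 0, 10], [[-0.14, -19.93, 0.3], 0, 10], [[-0.14, -19.93, 0.3], 0, 10], [[-0.14, -19.93, 0.3], 0, 10], [[-0.14, -19.93, 0.3], 0, 10], [[-0.14, -19.93, 0.3], 0, 10], [[-0.14, -19.93, 0.3], 0, 10], [[-0.14, -19.93, 0.3], 0, 10], [[-0.14, -19.93, 0.3], 0, 10], [[-0.14, -19.93, 1.7], 0, 10], [[-0.14, -19.93, 2.7], 0, 10], [[-0.14, -19.93, 2.7], 0, 10]])

```text
time_s: 19.05
position: [0.5036, -0.3029, 0.0526]
eef_rot: [-0.001, -0.053, 0.999, 0.001]
force: [0.6, 0.0, 0.5]
opening: 0.197
finger_force: 29.6
```

```bash
python3 - <<'E'
from h import *
go([.505,-.3035,.040,None])
im=capture("scene");cv2.imwrite("pics/s6.png",cv2.resize(im[170:280,300:430,::-1],None,fx=5,fy=5,interpolation=cv2.INTER_CUBIC))
E
```

```text
t 19.05 pos [ 0.5036 -0.3029  0.0526] head 96.1 zaxis [-0.003  0.002 -1.   ]
[0.505, -0.3035, 0.04, None] -> [-0.045 -0.025  0.418] 0 q6 approx -127.0
```

View pics/s6.png

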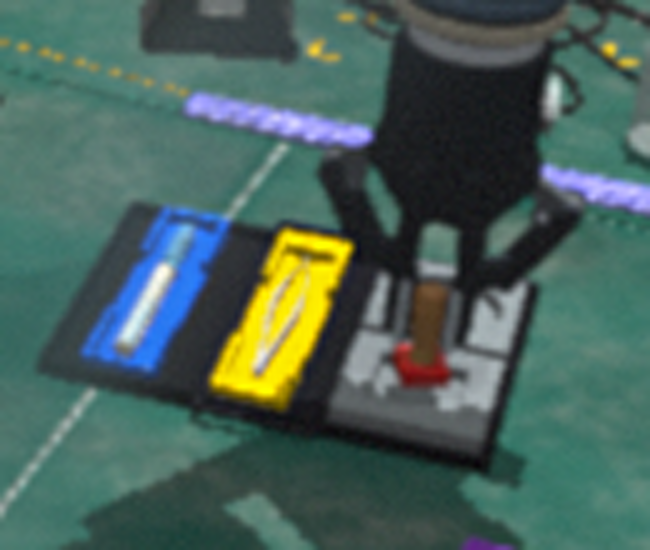

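The stamp hangs upright over the square well. I'll lower it.

>>> move_arm(rows=[[[-0.02, -0.01, 0.2], 0, 10], [[-0.02, -0.01, 0.36], 0, 10], [[-0.02, -0.01, 0.41], 0, 10], [[-0.02, -0.01, 0.45], 0, 10], [[-0.02, -0.01, 0.45], 0, 10]])

```text
time_s: 19.73
position: [0.5053, -0.304, 0.0408]
eef_rot: [0.0, -0.053, 0.999, -0.0]
force: [-0.5, 0.7, -0.3]
opening: 0.194
finger_force: 29.6
```

>>> move_arm(rows=[[[0, 0, 0.04], 0, 10], [[0, 0, 0.08], 0, 10], [[0, 0, 0.08], 0, 10]])

```text
time_s: 20.1
position: [0.5057, -0.3044, 0.0398]
eef_rot: [0.001, -0.053, 0.999, -0.0]
force: [-5.4, 1.0, 14.9]
opening: 0.198
finger_force: 30.5
```

>>> move_arm(rows=[[[0, 0, 0.04], 0, 35], [[0, 0, 0.04], 0, 45], [[0, 0, 0.04], 0, 45], [[0, 0, 0.04], 0, 45], [[0, 0, -1.5], 0, 45], [[0, 0, -3.3], 0, 45], [[0, 0, -3.3], 0, 60]])

```text
time_s: 20.98
position: [0.5069, -0.3052, 0.1413]
eef_rot: [0.003, -0.053, 0.999, -0.002]
force: [1.2, 0.0, -0.6]
opening: 0.695
finger_force: 0.0
```

```bash
python3 - <<'E'
from h import *
go([.4645,.389,.12,None],[.4645,.389,.12,130])
E
```

```text
t 20.975 pos [ 0.5069 -0.3052  0.1413] head 96.1 zaxis [ 0.006 -0.004 -1.   ]
[0.4645, 0.389, 0.12, None] -> [-1.043 23.162  0.605] 0 q6 approx -56.0
[0.4645, 0.389, 0.12, 130] -> [-1.043 23.162  0.605] -3.39 q6 approx -90.0
```

>>> move_arm(rows=[[[-1.04, 23.16, 0.6], 4.1, 62], [[-1.04, 23.16, 0.6], 4.1, 62], [[-1.04, 23.16, 0.6], 4.1, 62], [[-1.04, 23.16, 0.6], 4.1, 62], [[-1.04, 23.16, 0.6], 4.1, 62], [[-1.04, 23.16, 0.6], 4.1, 62], [[-1.04, 23.16, 0.6], 4.1, 62], [[-1.04, 23.16, 0.6], 4.1, 62], [[-1.04, 23.16, 0.6], 4.1, 62], [[-1.04, 23.16, 0.6], 4.1, 62], [[-1.04, 23.16, 0.6], 4.1, 62], [[-1.04, 23.16, 0.6], 4.1, 62], [[-1.04, 23.16, 0.6], 4.1, 62], [[-1.04, 23.16, 0.6], 4.1, 62], [[-1.04, 23.16, 0.6], 4.1, 62], [[-1.04, 23.16, 0.6], 4.1, 62], [[-1.04, 23.16, 0.6], 4.1, 62], [[-1.04, 23.16, 0.6], 4.1, 62]])

```text
time_s: 23.22
position: [0.4627, 0.3901, 0.1194]
eef_rot: [0.0, 0.3, 0.954, 0.0]
force: [0.4, 0.5, 0.3]
opening: 0.729
finger_force: 0.0
```

```bash
python3 - <<'E'
from h import *
go([.4645,.389,.05,None],[.4645,.389,.014,None])
im=capture("top");cv2.imwrite("pics/t7.png",im[:,:,::-1])
E
```

```text
t 23.225 pos [0.4627 0.3901 0.1194] head 55.1 zaxis [ 0.  0. -1.]
[0.4645, 0.389, 0.05, None] -> [-0.069  0.005  2.312] 0 q6 approx -15.0
[0.4645, 0.389, 0.014, None] -> [-0.069  0.004  3.512] 0 q6 approx -15.0
```

>>> move_arm(rows=[[[-0.06, 0, 1.5], 0, 62], [[-0.06, 0, 2.8], 0, 62], [[-0.06, 0, 3.5], 0, 62], [[-0.06, 0, 3.5], 0, 62], [[-0.06, 0, 3.5], 0, 25], [[-0.06, 0, 3.5], 0, 25], [[-0.06, 0, 3.5], 0, 25], [[-0.06, 0, 3.5], 0, 25], [[-0.06, 0, 3.5], 0, 25], [[-0.06, 0, 3.5], 0, 25]], grip_force=40)

```text
time_s: 24.52
position: [0.465, 0.3898, 0.0162]
eef_rot: [0.001, 0.3, 0.954, 0.001]
force: [-1.2, -0.1, 4.7]
opening: 0.415
finger_force: 39.3
```

>>> move_arm(rows=[[[0, 0, -0.5], 0, 25], [[0, 0, -1.5], 0, 25], [[0, 0, -3], 0, 25], [[0, 0, -4.2], 0, 25], [[0, 0, -4.2], 0, 25], [[0, 0, -4.2], 0, 25]])

```text
time_s: 25.28
position: [0.4639, 0.389, 0.1406]
eef_rot: [0.0, 0.3, 0.954, 0.0]
force: [0.0, -0.3, -0.7]
opening: 0.417
finger_force: 39.6
```

```bash
python3 - <<'E'
from h import *
go([.5865,-.2955,.14,None])
im=capture("scene");print(proj("scene",[.465,.39,.13]));cv2.imwrite("pics/s7.png",cv2.resize(im[80:220,120:280,::-1],None,fx=4,fy=4,interpolation=cv2.INTER_CUBIC))
E
```

```text
t 25.275 pos [0.4639 0.389  0.1406] head 55.1 zaxis [ 0.  0. -1.]
[0.5865, -0.2955, 0.14, None] -> [-16.411 -16.371   0.018] 0 q6 approx -82.0
[156.78004431 156.39296324]
```

View pics/s7.png

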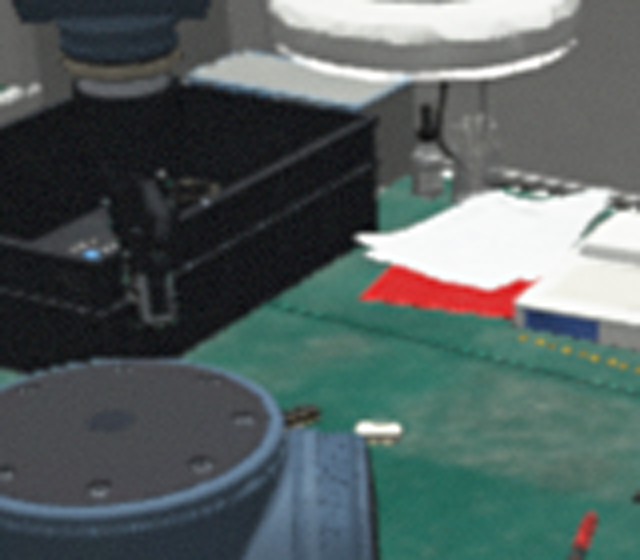

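>>> move_arm(rows=[[[-16.41, -16.37, 0], 0, 25], [[-16.41, -16.37, 0], 0, 25], [[-16.41, -16.37, 0], 0, 25], [[-16.41, -16.37, 0], 0, 25], [[-16.41, -16.37, 0], 0, 25], [[-16.41, -16.37, 0], 0, 25], [[-16.41, -16.37, 0], 0, 25], [[-16.41, -16.37, 0], 0, 25], [[-16.41, -16.37, 0], 0, 25], [[-16.41, -16.37, 0], 0, 25], [[-16.41, -16.37, 0], 0, 25], [[-16.41, -16.37, 0], 0, 25], [[-16.41, -16.37, 0], 0, 25], [[-16.41, -16.37, 0], 0, 25], [[-16.41, -16.37, 0], 0, 25], [[-16.41, -16.37, 0], 0, 25], [[-16.41, -16.37, 2], 0, 25], [[-16.41, -16.37, 3.2], 0, 25], [[-16.41, -16.37, 3.2], 0, 25]])

```text
time_s: 27.7
position: [0.5854, -0.2942, 0.042]
eef_rot: [-0.002, 0.3, 0.954, 0.001]
force: [-0.2, -0.6, -0.2]
opening: 0.416
finger_force: 39.6
```

```bash
python3 - <<'E'
from h import *
go([.5865,-.2955,.026,None])
im=capture("scene");cv2.imwrite("pics/s8.png",cv2.resize(im[170:280,310:440,::-1],None,fx=5,fy=5,interpolation=cv2.INTER_CUBIC))
E
```

```text
t 27.7 pos [ 0.5854 -0.2942  0.042 ] head 55.1 zaxis [-0.004  0.003 -1.   ]
[0.5865, -0.2955, 0.026, None] -> [-0.058 -0.013  0.532] 0 q6 approx -82.0
```

View pics/s8.png

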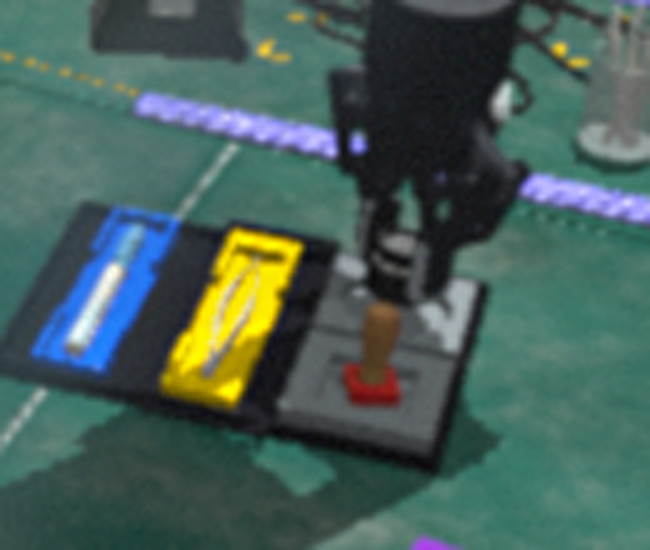

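The stamp stands in the square well. The loupe, with its white band visible, is held upright over the round well.

>>> move_arm(rows=[[[-0.02, 0, 0.25], 0, 25], [[-0.02, 0, 0.42], 0, 25], [[-0.02, 0, 0.5], 0, 25], [[-0.02, 0, 0.55], 0, 25], [[-0.02, 0, 0.55], 0, 25]])

```text
time_s: 28.38
position: [0.5872, -0.2957, 0.0278]
eef_rot: [0.0, 0.3, 0.954, -0.0]
force: [-0.1, 0.7, -0.5]
opening: 0.415
finger_force: 39.6
```

>>> move_arm(rows=[[[0, 0, 0.06], 0, 25], [[0, 0, 0.11], 0, 25], [[0, 0, 0.14], 0, 25], [[0, 0, 0.14], 0, 25]])

```text
time_s: 28.88
position: [0.5872, -0.2957, 0.0242]
eef_rot: [-0.0, 0.3, 0.954, -0.0]
force: [-3.6, 2.0, 6.9]
opening: 0.415
finger_force: 40.8
```

>>> move_arm(rows=[[[0, 0, 0.1], 0, 42], [[0, 0, 0.08], 0, 50], [[0, 0, 0.08], 0, 55], [[0, 0, 0.0], 0, 58], [[0, 0, 0.0], 0, 58], [[0, 0, -1], 0, 58], [[0, 0, -3], 0, 58], [[0, 0, -4], 0, 58], [[5, 5, -5], 0, 58], [[8, 8, -5], 0, 58], [[8, 8, -5], 0, 58], [[8, 8, -5], 0, 58], [[8, 8, -5], 0, 58], [[8, 8, -5], 0, 58]])

```text
time_s: 30.62
position: [0.527, 0.0411, 0.1737]
eef_rot: [0.0, 0.299, 0.954, 0.0]
force: [0.5, -0.4, -0.4]
opening: 0.679
finger_force: 0.0
```

```bash
python3 - <<'E'
from h import *
im=capture("scene");t=capture("top")
a=cv2.resize(im[185:275,290:430,::-1],(560,360),interpolation=cv2.INTER_CUBIC);b=cv2.resize(t[140:240,310:430,::-1],(280,233))
cv2.imwrite("pics/f.png",a); cv2.imwrite("pics/top9.png",t[:,:,::-1])
H=cv2.cvtColor(t[:,:,::-1].copy(),cv2.COLOR_BGR2HSV).astype(int);h,s,v=H[...,0],H[...,1],H[...,2]
P=pts(((h<6)|(h>174))&(s>140)&(v>60),(380,190,425,230));print("stamp base",len(P),rect(P,"top",.018))
P=pts((v<70),(384,160,414,190));print("loupe",len(P),rect(P,"top",.02))
c=cv2.resize(t[140:240,310:430,::-1],None,fx=3.6,fy=3.6,interpolation=cv2.INTER_CUBIC)[:360,:]
w=np.zeros((360,800,3),np.uint8);w[:,:432]=c;w[:,432:]=cv2.resize(im[185:275,330:422,::-1],(368,360),interpolation=cv2.INTER_CUBIC);cv2.imwrite("pics/f.png",w)
E
```

```text
stamp base 39 (array([ 504.6, -302.4]), array([21.3, 23.4]), -61.0, array([ 502.7, -300.3]))
loupe 127 (array([ 587.6, -299.1]), array([69.1, 88.4]), 6.2, array([ 593.1, -296.1]))
```

View pics/f.png

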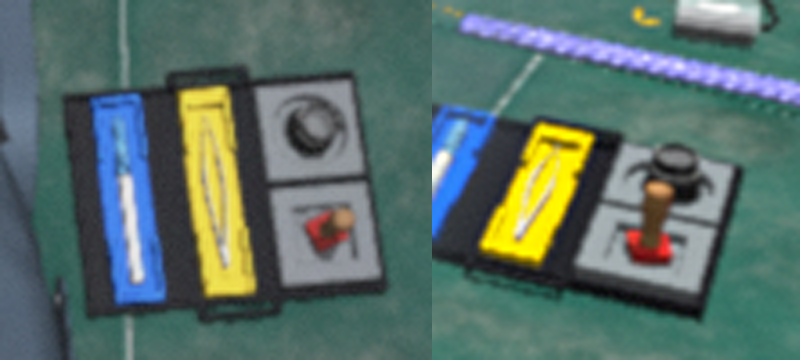

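All four pieces are in place: the marker and tweezers lie flat in their slots, and the stamp and loupe stand upright in their wells. The arm is clear, so I'm handing in.

```bash
python3 -c "
from plant import *
print(close_job())"
```

```text
the job is handed in; nothing more can be done
None
```

The kit is made up and handed in at about 31 s: the final pictures show the marker, tweezers, stamp and loupe all in their places, and the arm never went near the black marker or black tweezers; the hand-in returned no verdict.

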